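Catch brass castings off a gated chute in a copper dish

TASK

Pick up the copper dish by its upright tab, hold it under the mouth of the steel chute and, with the dish's rim rather than your fingers, push the two yellow pads up so that the red gate rises and all three brass castings slide into the dish; do not ram the gate: feel for the pads, then go up only as far as it takes. Then stand the filled dish upright and wholly on the round cork mat without dropping it, and let go. Leave the hammer, vase and pot where they are.

Things in the scene. Friction and masses are not known exactly. Their poses are not given: they have to be found in the camera images.
- chute: Fixed polished-steel chute (friction about 0.2), 260 mm long, 46 mm wide inside, walls 40 mm. Origin: on the bench vertically below the middle of its lip. Its x axis runs level from the mouth back along the chute (mouth faces -x), z up; the floor rises 32 degrees towards +x. Its stand's foot covers x = 80 to 260, y = -80 to 80 mm, 14 mm high; nothing stands under the mouth for x below 90 mm.
- mouth (a point): Middle of the chute's lip (upper face), 210 mm above the bench; axes as the chute's. A red gate, 62 mm wide, stands across the mouth at x = -8 mm and slides straight up; a crossbar 210 mm long on its top, 82 mm above the lip, carries two hanging brass rods at x = -8, y = -95 and 95 mm with a yellow pad under each. The gate sinks shut by itself.
- catch (a point): A fixed mark in the air 45 mm in front of the lip and 80 mm below it, axes as the chute's: the axis of a dish held here meets both pads with its rim; castings land -25 to 45 mm from it towards the chute's -x. Pads: 6 mm thick, lip frame x = -75 to -5 and |y| = 62 to 100 mm. Clamped anew each time: undersides 60 to 110 mm below the lip, gate shut; not reported, feel or see.
- gate_shut (a point): A fixed point at the foot of the shut gate (8 mm in front of the lip, 11 mm below it); it does not move with the gate. Gate and pads weigh about 2.2 N and a spring adds 1.5 N shut, 3 N at the top: first touch is a step of about 3.5 N. Castings pass once the gate is up about 38 mm; 41 to 47 mm is right. A hard stop at 52 mm: pressing there soon exceeds 25 N, which is ramming.
- dish_center (a point): Loose round copper dish: 156 mm across the rim, 124 mm across the foot, 50 mm high, wall 4 mm, about 0.25 kg (0.18 to 0.35). This point lies on its axis, 25 mm above its underside; z up the axis. An upright tab stands on the rim on its -x side.
- dish_tab (a point): Middle of the free part of the dish's upright tab, a plate 10 mm thick (dish's x), 60 mm wide (y), top 98 mm above the dish's underside; this point is 75 mm above it and 76 mm from the axis towards -x. Axes as the dish's. It stands above the 50 mm high rim: pinch it from above across its 10 mm, one finger over the dish, one outside, with a firm grip (60 N or more).
- casting1_center (a point): Centre of a stepped brass casting, 46 x 34 mm and 26 mm high, 60 to 130 g. First in line, against the gate at the start.
- casting2_center (a point): Centre of a stepped brass casting, 46 x 34 mm and 26 mm high, 60 to 130 g. Second in line at the start.
- casting3_center (a point): Centre of a stepped brass casting, 46 x 34 mm and 26 mm high, 60 to 130 g. Last in line at the start.
- mat_top (a point): Centre of the upper face of the fixed round cork mat, 184 mm across, 6 mm thick.
- hammer_grip (a point): Handle of a hammer lying on the bench (bystander, about 280 mm long, z up to 40 mm).
- vase_center (a point): Middle of a loose brass vase, 150 mm tall, 84 mm wide, standing on the bench (bystander).
- pot_rim (a point): Centre of the mouth of a loose metal pot, 100 mm across, 70 mm high (bystander).
Not all that is in view belongs to the job. What is shaped like the part that bears casting3_center but green or turquoise is not meant. What is meant by the part that bears dish_center is not white, and is the smaller of those in its own colour.

How it is judged:
On the way, in this order (a step that is already met when the one before it is completed fails the run):
1. The dish, lifted off the bench, presses up against the pads while all three castings are still in the chute (contact force between dish and chute above 1 N and height (world z) of dish_center above 0.06 m and height (world z) of each of casting1_center, casting2_center, casting3_center above 0.19 m), for 0.05 s.
2. All three castings lie in the dish while it is still held up under the chute (horizontal distance between each of casting1_center, casting2_center, casting3_center and dish_center below 0.072 m and z of casting1_center in the frame of dish_center between -0.025 and 0.045 m and z of casting2_center in the frame of dish_center between -0.025 and 0.045 m and z of casting3_center in the frame of dish_center between -0.025 and 0.045 m and height (world z) of dish_center above 0.06 m and horizontal distance between dish_center and mouth below 0.11 m), for 0.2 s.
At the end, for the whole second after the job is handed in: All three castings lie in the dish; the dish stands upright (within 0.1 rad) on the cork mat, its centre within 30 mm of the mat's, released and at rest (horizontal distance between each of casting1_center, casting2_center, casting3_center and dish_center below 0.072 m and z of casting1_center in the frame of dish_center between -0.025 and 0.045 m and z of casting2_center in the frame of dish_center between -0.025 and 0.045 m and z of casting3_center in the frame of dish_center between -0.025 and 0.045 m and horizontal distance between dish_center and mat_top below 0.03 m and z of dish_center in the frame of mat_top below 0.03 m and angle between dish_center's own z axis and vertical below 0.1 rad and linear speed of dish below 0.02 m/s and contact force between the fingers and dish below 0.1 N and linear speed of each of casting1, casting2, casting3 below 0.03 m/s); the robot touches nothing.
It fails at once if The gate or chute is rammed with the dish (more than 25 N) (contact force between dish and chute above 25 N).
It fails at once if The fingers push the chute, gate or pads (more than 3 N) (contact force between the fingers and chute above 3 N).
It fails at once if The dish is dropped (moving faster than 0.4 m/s with no finger on it) (contact force between the fingers and dish below 0.05 N and linear speed of dish above 0.4 m/s).
It fails at once if The hammer, vase or pot is moved by more than 30 mm (distance of any of hammer_grip, vase_center, pot_rim from where it was at the start of the episode above 0.03 m).
It also fails if it takes over 54 s, if anything falls off the work surface, if the arm or the gripper's body presses on something with over 40 N, if the wrist force passes 120 N, or if a joint passes its speed limit or range.

ROBOT

A 6-joint arm with a two-finger parallel gripper is mounted at the origin on the work surface. World frame = base frame: x ahead of the robot, y to its left, z up, the work surface at z = 0. Lengths are in m, angles in rad, forces in N, time in s.
With the tool pointing down it reaches from about 0.375 to 0.975 m from the base axis. Payload 3.8 kg.
Tool frame: the origin (TCP) lies on the centre line of the jaws, within the pads' length; the fingertips stand 25 mm ahead of it and the grasp point (between the pads) lies 6 mm ahead of it; z points along the fingers, y is the line along which they close (so a half turn about z gives the same grasp; the last joint's range is limited). The gripper opens to 85 mm and grips with 20 to 120 N. Pads are 22 mm wide; open, the fingers measure 114 mm over their backs; the gripper's body (76 mm by 85 mm) begins 54 mm behind the grasp point. The pads swing forward as they close: fully open they stand 13 mm farther back than shut.
Start: joints at [-1.18, 0.264, 1.604, -0, 1.274, -0.037], TCP at [0.28, -0.614, 0.256] pointing down, gripper open.
Joint ranges: [-2.63, 2.63], [-0.94, 2.18], [0.31, 2.57], [-1.31, 4.45], [0, 2.66], [-2.55, 2.55]. Speed limits (rad/s): [2.57, 2.57, 3.14, 3.14, 3.14, 3.14].

INTERFACE

Orientations are given as a rotation vector (axis times angle).
In Python, from workcell import bot gives the robot as it stands. The module is installed in compiled form; this text tells all that it offers.
- The arm moves only by the tool play_rows, never from a script. Its argument "commands" is a list that holds one entry, the list of rows, each a list of 7 numbers: the shift along the tool's x, y, z as a fraction of full scale, then the turn, a rotation vector about the tool's x, y, z as a fraction of full scale, then the closure, from -1 (fully open) to 1 (shut). A call has 1 to 8 rows; each row is the pose to reach, as a shift and turn from the pose commanded when the call began, along the tool's axes at that moment, turning the shorter way round; what a row does not reach only later rows make up. Full scale, the value 1, is 60 cm for a shift and 180 degrees for a turn. A row lasts 1/10 s, in which the tool goes at most 50 mm and 8.59 degrees, less where a joint would pass 70% of its speed; a pose out of reach is approached as far as the arm can. A call with a number of a shift or a turn outside -1 to 1 is refused whole. A call with a gripper value outside its range is refused whole. The fingers move at their own pace and stop on an object; "force" is the grip in N (left out, the last holds). Time passes only in rows, so rows that repeat a pose let the fingers close. It gives the time, the measured TCP pose, the force, the opening and the grip force at its end, in the units of the state.
- bot.read_state(): the state, without advancing time (a new reading comes with each control period).
- bot.read_camera(name): name is "scene" or "top" or "wrist"; returns the picture (384x512x3 uint8, blue, green, red); there is no depth.
- bot.camera_params(name): a dict with "fov_y" (degrees; the focal length in pixels is half the picture's height over the tangent of half this angle, whatever the lens; pixels are square), "cx", "cy" (the principal point, pixels), "D" ([k1, k2, p1, p2, k3] as OpenCV has them; the pictures are not rectified), "rvec" (rotation vector, rad) and "tvec" (3), from world to camera coordinates, as OpenCV has them. Camera axes: x right, y down, z forward; pixel columns grow to the right and rows downward; lengths in m; the calibration is good to about 2 mm. A picture is of the moment at which its call begins: read the wrist's pose just before it. camera_params takes no time and is no camera call; for the wrist camera it gives the pose at the moment of the call.
- bot.finish_job(): hands the job in; it is judged then, once.
The state is a dict: "time": time; "q": joint angles; "joint_vel": joint speeds; "joint_torque": joint torques, N m; "tool_pos": TCP position; "tcp_rot": TCP orientation; "wrist_force": force on the tool from outside, world axes, zero at the start; "torque": the same for the moment, N m; "width": opening from 0.0 (shut) to 1.0 (fully open); "grip_force": force on a finger pad.
Only numpy, scipy, OpenCV 4.12 (cv2) and the standard library are available. Lean on these libraries where they do the work, as an engineer would, in place of code of your own. Each camera call takes 0.05 s, during which the arm holds its last target. There are 200 camera calls.

## Working session

There is one attempt and no reset: what is moved stays moved. The work goes in short steps, Python scripts to look and compute and a tool call to move; the robot and the scene stay as the last step left them, time stands still between calls to the robot, and variables do not carry over. Pictures are saved under pics/ and viewed, at most 10 in all, crops included, and the job is handed in when it is done.

Besides the shell and the picture viewer there is one more tool, called after "Emit:" as name(argument=value, ...) on one line, values as JSON. play_rows: Moves the arm, as the interface text tells. Its arguments: {"type":"object","properties":{"commands":{"type":"array"},"force":{"type":"number"}},"required":["commands"]}

```bash
mkdir -p pics; cat > h.py <<'E'
import numpy as np,cv2
from workcell import bot
def cam(n):
    p=bot.camera_params(n);f=192/np.tan(np.radians(p["fov_y"])/2)
    K=np.array([[f,0,p["cx"]],[0,f,p["cy"]],[0,0,1]]);return K,np.array(p["D"],float),np.array(p["rvec"],float),np.array(p["tvec"],float)
def ray(n,uv,c=None):
    K,D,r,t=c or cam(n);u=cv2.undistortPoints(np.array(uv,float).reshape(-1,1,2),K,D).reshape(-1,2)
    R=cv2.Rodrigues(r)[0];d=np.c_[u,np.ones(len(u))]@R;return -R.T@t,d
def onz(n,uv,z,c=None):
    o,d=ray(n,uv,c);return o+d*((np.asarray(z)-o[2])/d[:,2])[:,None]
def proj(n,P,c=None):
    K,D,r,t=c or cam(n);return cv2.projectPoints(np.array(P,float).reshape(-1,1,3),r,t,K,D)[0].reshape(-1,2)
def rel(P,Rt=None):
    "world target -> tool-axes shift (fraction), turn fraction"
    s=bot.read_state();R=cv2.Rodrigues(np.array(s["tcp_rot"],float))[0]
    a=R.T@(np.array(P)-s["tool_pos"])/0.6
    b=None if Rt is None else cv2.Rodrigues(R.T@Rt)[0].ravel()/np.pi
    return a.round(4),b
E
python3 - <<'E'
from h import *
for n in("scene","top"):
    cv2.imwrite(f"pics/{n}0.png",cv2.resize(bot.read_camera(n),(800,600),interpolation=cv2.INTER_CUBIC))
    K,D,r,t=cam(n);R=cv2.Rodrigues(r)[0];print(n,K[0,0],-R.T@t,R[2],D)
s=bot.read_state();print(s)
E
```

```text
scene 392.3541639128627 [1.29966569 0.00603394 1.09759962] [-0.65900755 -0.0240608  -0.75175137] [-0.03758431  0.          0.          0.          0.        ]
top 474.11371838169265 [ 0.3433948  -0.05467246  1.4925048 ] [ 0.12913991  0.02047976 -0.99141488] [-0.00407342  0.          0.          0.          0.        ]
{'time': 0.1, 'q': array([-1.17989132e+00,  2.64673579e-01,  1.60523264e+00, -8.56907742e-06,
        1.27373711e+00, -3.68777578e-02]), 'joint_vel': array([-0.00178262, -0.00057997, -0.00277477, -0.00035807, -0.0007664 ,
        0.00109901]), 'joint_torque': array([ 5.82540033e-04, -5.16708148e+01, -3.68589091e+01, -6.30525324e-05,
        6.29860297e-03, -1.09934479e-05]), 'tool_pos': array([ 0.27980063, -0.61359809,  0.25509194]), 'tcp_rot': array([-3.06803091e+00, -6.66423343e-01,  5.79516921e-04]), 'wrist_force': array([-0.87985666,  0.25052761,  0.1458943 ]), 'torque': array([-0.01458989, -0.00157572,  0.0444479 ]), 'grip_force': 0.0, 'width': 0.9990219590927726}
```

View pics/scene0.png

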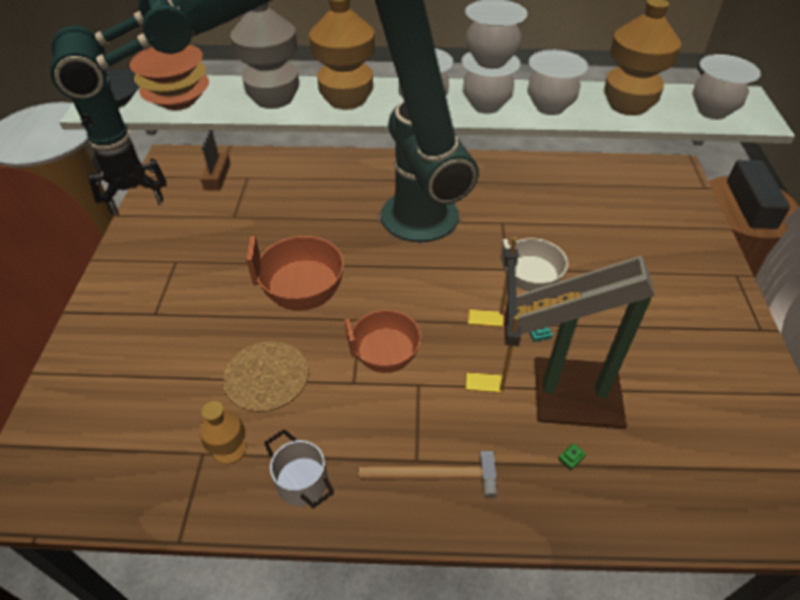

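View pics/top0.png

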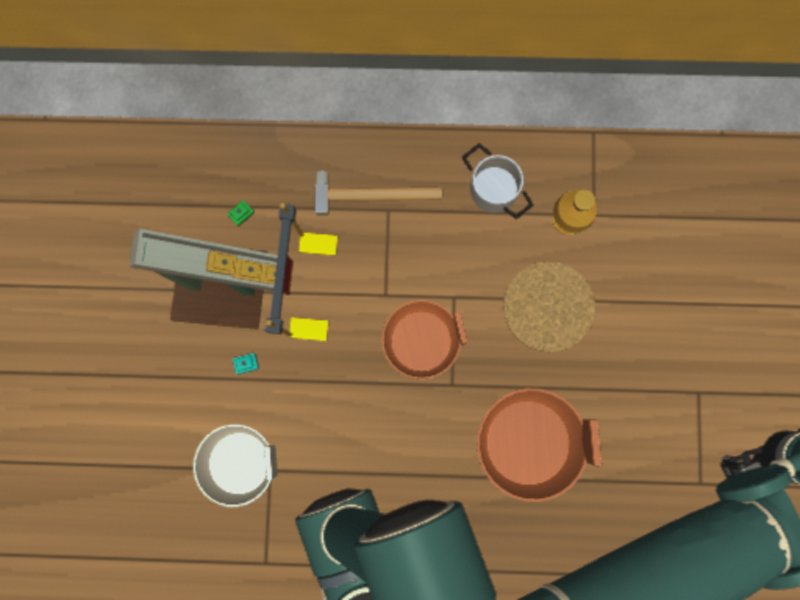

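Two copper bowls are in view, at top-view (421,339) and (532,444), plus a white one at (233,465). The smaller copper one at (421,339) fits the description. I'll confirm it in enlarged crops together with the chute and mat.

```bash
python3 - <<'E'
from h import *
a=bot.read_camera("top");b=bot.read_camera("scene")
def crop(im,x,y,w,h,k):return cv2.resize(im[y:y+h,x:x+w],None,fx=k,fy=k,interpolation=cv2.INTER_CUBIC)
A=crop(a,80,120,200,150,4);cv2.imwrite("pics/ctop.png",A)   # px = 80+u/4,120+v/4
B=crop(b,210,140,200,150,4);cv2.imwrite("pics/cscene.png",B) # 210+u/4,140+v/4
# mat ellipse via top: cork colour; copper dish too
hsv=cv2.cvtColor(a,cv2.COLOR_BGR2HSV)
for u,v in((549*.64,306*.64),(421*.64,339*.64)):print(hsv[int(v),int(u)])
E
```

```text
[ 19 121 162]
[ 10 146 190]
```

View pics/ctop.png

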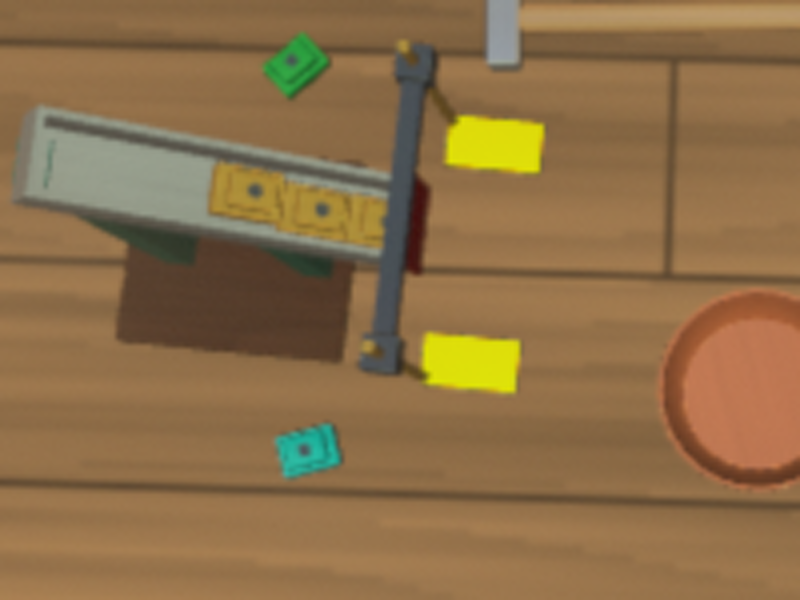

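View pics/cscene.png

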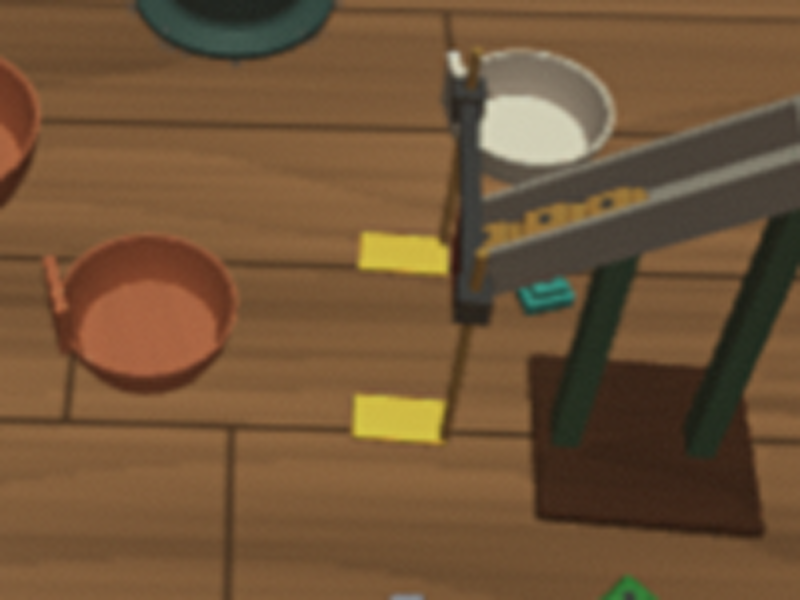

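The smaller copper dish is confirmed, rim centre at about crop (760,388), with its tab on the -y side. The gate is shut, the three brass castings are in line, and the pads are at ctop (495,145) and (471,363). Next I fit the poses.

```bash
cat > fit.py <<'E'
from h import *
from scipy.optimize import least_squares
ct=lambda L:np.array(L,float)/4+[80,120]
cs=lambda L:np.array(L,float)/4+[210,140]
f8=lambda L:np.array(L,float)*.64
def T(p,L):
    x,y,a=p[:3];L=np.array(L,float);c,s=np.cos(a),np.sin(a)
    return np.c_[x+c*L[:,0]-s*L[:,1],y+s*L[:,0]+c*L[:,1],L[:,2]]
CT,CS=cam("top"),cam("scene")
padT=ct([(447,115),(545,124),(541,173),(444,163),(424,332),(521,341),(517,393),(421,378)])
xyT=[(-5,-100),(-75,-100),(-75,-62),(-5,-62),(-5,62),(-75,62),(-75,100),(-5,100)]
padS=cs([(361,233),(358,270),(450,275),(450,237),(355,395),(446,399),(443,442),(352,436)])
xyS=[(-75,100),(-75,62),(-5,62),(-5,100),(-75,-62),(-5,-62),(-5,-100),(-75,-100)]
L=lambda xy,h:np.c_[np.array(xy)/1e3,np.full(len(xy),h)]
bar=ct([(415,62),(380,353)]);bxy=[(-8,-100),(-8,100)]
def res(p):
    return np.r_[proj(0,T(p,L(xyT,p[3])),CT)-padT,proj(0,T(p,L(xyS,p[3])),CS)-padS,(proj(0,T(p,L(bxy,.292)),CT)-bar)].ravel()
r=least_squares(res,[.45,.3,1.5,.13],loss="soft_l1");print("chute x y yaw padtop",r.x.round(4),"rms",np.sqrt(np.mean(res(r.x)**2)),res(r.x).reshape(-1,2).round(1).tolist())
c=r.x;print("catch",T(c,[(-.045,0,.13)]))
# dish
d0=onz("top",ct([(760,388)]),.05)[0]
th=np.linspace(0,6.283,360);
a=cv2.imread("pics/top0.png");
tT=f8([(460,314),(467,343)]);tS=cs([(44,258),(55,256),(66,305)])
lt=[(-.081,-.03,.098),(-.081,.03,.098)]
print("dish",d0,"tab top ends",onz("top",tT,.098).round(4).tolist(),"mat",onz("top",f8([(549.5,306.5)]),.006))
m=onz("top",f8([(504,306),(595,306),(549,262),(549,351)]),.006);print("mat dia",np.linalg.norm(m[0]-m[1]),np.linalg.norm(m[2]-m[3]))
q=onz("top",f8([(383,339),(460,339),(421,300),(421,378)]),.05);print("rim",q.round(4).tolist(),np.linalg.norm(q[0]-q[1]),np.linalg.norm(q[2]-q[3]))
qs=onz("scene",cs([(62,305),(238,305),(150,235)]),.05);print("scene rim L,R,back",qs.round(4).tolist())
E
python3 fit.py
```

```text
chute x y yaw padtop [0.5543 0.1787 1.504  0.1254] rms 0.753930486597368 [[0.4, -0.3], [-0.6, -0.4], [-1.0, -0.0], [-0.3, 0.3], [-0.2, -0.2], [-0.5, -0.2], [-1.0, -0.2], [-0.9, 1.2], [-0.8, -0.1], [-0.4, -0.5], [-1.6, -0.1], [-1.6, 0.5], [-1.0, -0.3], [-0.4, 0.6], [0.3, 0.4], [-0.7, -0.0], [-0.1, -1.4], [-0.4, 2.0]]
catch [[0.55133374 0.13375678 0.13      ]]
dish [ 0.46373802 -0.06867378  0.05      ] tab top ends [[0.5093, -0.1391, 0.098], [0.4547, -0.1533, 0.098]] mat [[ 0.54036598 -0.32460696  0.006     ]]
mat dia 0.18299112462974038 0.18099633087882472
rim [[0.4617, 0.0072, 0.05], [0.4659, -0.1429, 0.05], [0.5406, -0.065, 0.05], [0.3881, -0.0689, 0.05]] 0.1501911224621333 0.152560887007943
scene rim L,R,back [[0.4737, -0.1359, 0.05], [0.4688, 0.0138, 0.05], [0.3925, -0.0652, 0.05]]
```

```bash
cat >> h.py <<'E'
def down(a,flip=1):
    "tool z down, tool y along flip*(cos a, sin a)"
    y=flip*np.array([np.cos(a),np.sin(a),0]);z=np.array([0,0,-1.]);return np.c_[np.cross(y,z),y,z]
E
python3 - <<'E'
from h import *
s=bot.read_state();print(cv2.Rodrigues(s["tcp_rot"])[0].round(3))
for f in(1,-1):print(f,rel([.482,-.143,.19],down(1.815,f)))
E
```

```text
[[ 0.91   0.415 -0.001]
 [ 0.415 -0.91   0.001]
 [ 0.    -0.001 -1.   ]]
1 (array([ 0.6321, -0.574 ,  0.1099]), array([-3.21516804e-05, -6.92384692e-04, -9.41563376e-01]))
-1 (array([ 0.6321, -0.574 ,  0.1099]), array([-4.66826816e-04,  2.16776407e-05,  5.84363743e-02]))
```

Emit:
play_rows(commands=[[[0.632,-0.574,0.08,0,0,0.058,-1],[0.632,-0.574,0.08,0,0,0.058,-1],[0.632,-0.574,0.08,0,0,0.058,-1],[0.632,-0.574,0.08,0,0,0.058,-1],[0.632,-0.574,0.08,0,0,0.058,-1],[0.632,-0.574,0.08,0,0,0.058,-1],[0.632,-0.574,0.08,0,0,0.058,-1],[0.632,-0.574,0.08,0,0,0.058,-1]]])

```text
time: 1.0
tool_pos: [0.4375, -0.2463, 0.2189]
tcp_rot: [3.118, 0.384, 0.001]
wrist_force: [1.0, -0.6, 0.4]
width: 1.001
grip_force: 0.0
```

```bash
python3 - <<'E'
from h import *
print(rel([.482,-.143,.21],down(1.815,-1)),bot.read_state()["tool_pos"])
E
```

```text
(array([ 0.1137, -0.149 ,  0.0148]), array([ 0.00010384, -0.00012726,  0.00031919])) [ 0.43751102 -0.24631547  0.21886228]
```

Emit:
play_rows(commands=[[[0.114,-0.149,0.01,0,0,0,-1],[0.114,-0.149,0.01,0,0,0,-1],[0.114,-0.149,0.01,0,0,0,-1],[0.114,-0.149,0.01,0,0,0,-1]]])

```text
time: 1.4
tool_pos: [0.4822, -0.1431, 0.2127]
tcp_rot: [-3.117, -0.391, 0.001]
wrist_force: [-0.2, 0.1, -0.3]
width: 1.002
grip_force: 0.0
```

```bash
python3 - <<'E'
from h import *
s=bot.read_state();c=cam("wrist");im=bot.read_camera("wrist");np.save("wc.npy",np.array([s["tool_pos"],c[2],c[3]]))
a=1.815;C=np.array([.465,-.068]);ex=np.array([np.cos(a),np.sin(a)]);ey=np.array([-ex[1],ex[0]])
P=[[*(C+x*ex+y*ey),.098] for x,y in((-.081,-.03),(-.081,.03),(-.071,.03),(-.071,-.03))]
pp=proj(0,P,c);print(pp.round(1),s["tool_pos"])
o=cv2.resize(im,(800,600),interpolation=cv2.INTER_CUBIC)
for p in pp:cv2.circle(o,tuple((p*800/512).astype(int)),3,(255,0,0),-1)
t=np.linspace(0,6.28,40);Q=proj(0,np.c_[C[0]+.078*np.cos(t),C[1]+.078*np.sin(t),t*0+.05],c)
for p in Q:cv2.circle(o,tuple((p*800/512).astype(int)),2,(0,255,0),-1)
cv2.imwrite("pics/w1.png",o)
E
```

```text
[[257.1 154. ]
 [256.2 228.4]
 [243.6 228.4]
 [243.5 153.9]] [ 0.4821613  -0.14307895  0.21272433]
```

View pics/w1.png

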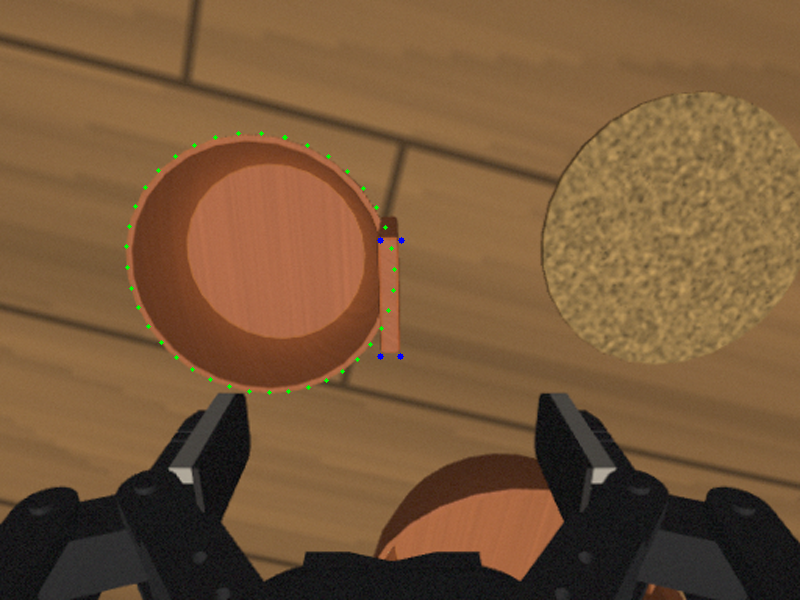

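The overlay matches to about 1 mm: the tab's top face runs from (389,240) to (391,355), and the rim is centred at about (259,262). Descend and grip.

Emit:
play_rows(commands=[[[0,0,0.15,0,0,0,-1],[0,0,0.15,0,0,0,-1],[0,0,0.216,0,0,0,-1],[0,0,0.216,0,0,0,-1],[0,0,0.216,0,0,0,1],[0,0,0.216,0,0,0,1],[0,0,0.216,0,0,0,1],[0,0,0.216,0,0,0,1]]], force=110)

```text
time: 2.25
tool_pos: [0.4834, -0.1456, 0.0855]
tcp_rot: [3.116, 0.384, 0.006]
wrist_force: [-0.8, 0.3, -0.0]
width: 0.333
grip_force: 0.0
```

Emit:
play_rows(commands=[[[0,0,0,0,0,0,1],[0,0,0,0,0,0,1],[0,0,0,0,0,0,1]]])

```text
time: 2.55
tool_pos: [0.4824, -0.1438, 0.0852]
tcp_rot: [-3.116, -0.384, -0.002]
wrist_force: [-3.1, 4.9, 10.8]
width: 0.101
grip_force: 106.9
```

Emit:
play_rows(commands=[[[0,0,-0.02,0,0,0,1],[0,0,-0.04,0,0,0,1],[0,0,-0.06,0,0,0,1],[0,0,-0.06,0,0,0,1]]])

```text
time: 2.95
tool_pos: [0.4836, -0.1456, 0.1219]
tcp_rot: [3.116, 0.385, 0.007]
wrist_force: [1.2, -1.1, -3.2]
width: 0.099
grip_force: 107.4
```

```bash
python3 - <<'E'
from h import *
s=bot.read_state();print(s["wrist_force"],s["torque"],s["tool_pos"],s["grip_force"]);print(rel([.546,.058,.119],down(1.504,-1)))
E
```

```text
[ 1.20078628 -1.10453151 -3.15106608] [-0.20423638 -0.0730453  -0.02836607] [ 0.48357021 -0.14563399  0.1219064 ] 107.35382080078125
(array([ 0.1834, -0.3039,  0.0047]), array([ 0.0006965 , -0.0013741 ,  0.09943346]))
```

Emit:
play_rows(commands=[[[0.02,-0.03,0,0,0,0.01,1],[0.05,-0.08,0,0,0,0.03,1],[0.08,-0.135,0,0,0,0.045,1],[0.115,-0.19,0,0,0,0.062,1],[0.145,-0.24,0,0,0,0.08,1],[0.17,-0.28,0,0,0,0.095,1],[0.183,-0.304,0,0,0,0.1,1],[0.183,-0.304,0,0,0,0.1,1]]])

```text
time: 3.75
tool_pos: [0.5443, 0.0607, 0.1191]
tcp_rot: [-3.139, 0.104, 0.0]
wrist_force: [0.0, -1.2, -2.9]
width: 0.104
grip_force: 107.5
```

Emit:
play_rows(commands=[[[0,0,0,0,0,0,1],[0,0,0,0,0,0,1]]])

```text
time: 3.95
tool_pos: [0.5434, 0.058, 0.119]
tcp_rot: [3.139, -0.108, -0.002]
wrist_force: [0.3, 0.2, -3.5]
width: 0.102
grip_force: 107.5
```

```bash
python3 - <<'E'
from h import *
s=bot.read_state();print(s["wrist_force"],s["torque"],s["tool_pos"],s["grip_force"]);print(rel([.546,.058,.119],down(1.504,-1)))
a=bot.read_camera("top");b=bot.read_camera("scene")
def crop(im,x,y,w,h,k):return cv2.resize(im[y:y+h,x:x+w],None,fx=k,fy=k,interpolation=cv2.INTER_CUBIC)
cv2.imwrite("pics/c2.png",np.hstack([crop(a,120,110,130,150,3),crop(b,250,140,130,150,3)]))
E
```

```text
[ 0.34398504  0.19538377 -3.46908699] [-0.20186395 -0.01090264 -0.06238117] [0.54340815 0.05798074 0.11897104] 107.52037525177002
(array([ 0.0043, -0.0003, -0.0001]), array([ 0.00016641,  0.00031766, -0.00065214]))
```

View pics/c2.png

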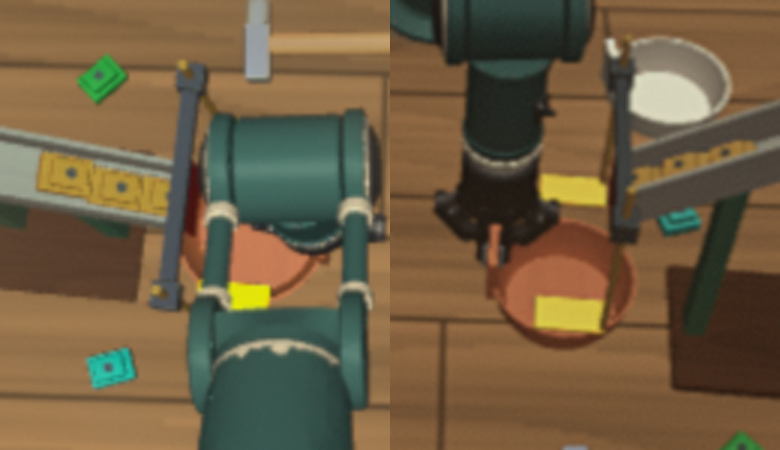

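Emit:
play_rows(commands=[[[0.004,0,-0.01,0,0,0,1],[0.004,0,-0.025,0,0,0,1],[0.004,0,-0.037,0,0,0,1],[0.004,0,-0.042,0,0,0,1],[0.004,0,-0.042,0,0,0,1],[0.004,0,-0.042,0,0,0,1]]])

```text
time: 4.65
tool_pos: [0.5463, 0.0586, 0.1447]
tcp_rot: [-3.14, 0.108, -0.0]
wrist_force: [-0.6, -0.3, -3.9]
width: 0.101
grip_force: 107.5
```

Emit:
play_rows(commands=[[[0,0,-0.004,0,0,0,1],[0,0,-0.006,0,0,0,1],[0,0,-0.006,0,0,0,1],[0,0,-0.006,0,0,0,1]]])

```text
time: 5.05
tool_pos: [0.5463, 0.0586, 0.1481]
tcp_rot: [3.14, -0.108, -0.0]
wrist_force: [-0.0, 0.4, -3.0]
width: 0.102
grip_force: 107.5
```

Emit:
play_rows(commands=[[[0,0,-0.004,0,0,0,1],[0,0,-0.006,0,0,0,1],[0,0,-0.006,0,0,0,1],[0,0,-0.006,0,0,0,1]]])

```text
time: 5.45
tool_pos: [0.5464, 0.0586, 0.1519]
tcp_rot: [-3.14, 0.108, -0.0]
wrist_force: [-0.4, 0.1, -3.2]
width: 0.102
grip_force: 107.5
```

Emit:
play_rows(commands=[[[0,0,-0.004,0,0,0,1],[0,0,-0.006,0,0,0,1],[0,0,-0.006,0,0,0,1],[0,0,-0.006,0,0,0,1]]])

```text
time: 5.85
tool_pos: [0.5465, 0.0586, 0.1555]
tcp_rot: [-3.14, 0.108, -0.0]
wrist_force: [-0.1, 0.2, -2.7]
width: 0.104
grip_force: 107.5
```

Emit:
play_rows(commands=[[[0,0,-0.004,0,0,0,1],[0,0,-0.005,0,0,0,1],[0,0,-0.005,0,0,0,1],[0,0,-0.005,0,0,0,1]]])

```text
time: 6.25
tool_pos: [0.5464, 0.0586, 0.1584]
tcp_rot: [-3.14, 0.108, -0.0]
wrist_force: [0.6, -0.3, -3.0]
width: 0.1
grip_force: 107.5
```

Emit:
play_rows(commands=[[[0,0,-0.004,0,0,0,1],[0,0,-0.005,0,0,0,1],[0,0,-0.005,0,0,0,1],[0,0,-0.005,0,0,0,1]]])

```text
time: 6.65
tool_pos: [0.5459, 0.0586, 0.1608]
tcp_rot: [3.14, -0.107, -0.002]
wrist_force: [-1.2, 2.3, -7.3]
width: 0.104
grip_force: 107.1
```

Contact felt: a step of about 4 N at TCP z = 0.160. Raise 42 mm smoothly.

Emit:
play_rows(commands=[[[0,0,-0.008,0,0,0,1],[0,0,-0.018,0,0,0,1],[0,0,-0.03,0,0,0,1],[0,0,-0.042,0,0,0,1],[0,0,-0.054,0,0,0,1],[0,0,-0.064,0,0,0,1],[0,0,-0.07,0,0,0,1],[0,0,-0.07,0,0,0,1]]])

```text
time: 7.45
tool_pos: [0.5465, 0.0586, 0.204]
tcp_rot: [-3.14, 0.107, -0.001]
wrist_force: [1.0, 7.3, -8.1]
width: 0.101
grip_force: 112.2
```

Emit:
play_rows(commands=[[[0,0,0,0,0,0,1],[0,0,0,0,0,0,1],[0,0,0,0,0,0,1],[0,0,0,0,0,0,1]]])

```text
time: 7.85
tool_pos: [0.5463, 0.0582, 0.2029]
tcp_rot: [3.139, -0.108, -0.001]
wrist_force: [-0.4, -2.8, -11.4]
width: 0.104
grip_force: 111.7
```

```bash
python3 - <<'E'
from h import *
s=bot.read_state();print(s["wrist_force"],s["torque"])
a=bot.read_camera("top");b=bot.read_camera("scene")
def crop(im,x,y,w,h,k):return cv2.resize(im[y:y+h,x:x+w],None,fx=k,fy=k,interpolation=cv2.INTER_CUBIC)
cv2.imwrite("pics/c3.png",np.hstack([crop(a,120,110,130,150,3),crop(b,250,140,130,150,3)]))
E
```

```text
[ -0.3974779   -2.7732595  -11.38906802] [-1.02180823 -0.01292728  0.03828414]
```

View pics/c3.png

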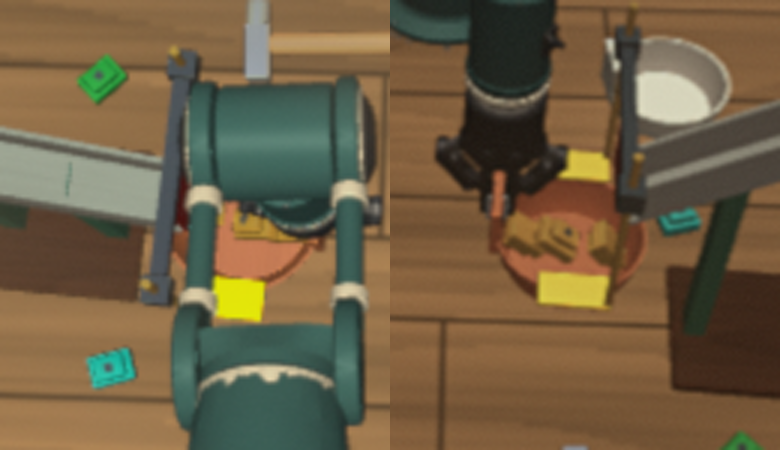

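All three castings are in the dish (scene half of the crop, at about (520,235), (560,240) and (605,245)) and the chute is empty. Lower and withdraw.

Emit:
play_rows(commands=[[[0,0,0.008,0,0,0,1],[0,0,0.024,0,0,0,1],[0,0,0.042,0,0,0,1],[0,0,0.06,0,0,0,1],[0,0,0.078,0,0,0,1],[0,0,0.094,0,0,0,1],[0,0,0.106,0,0,0,1],[0,0,0.11,0,0,0,1]]])

```text
time: 8.75
tool_pos: [0.546, 0.0588, 0.1365]
tcp_rot: [-3.14, 0.108, 0.002]
wrist_force: [1.0, -0.0, -6.0]
width: 0.102
grip_force: 112.8
```

Emit:
play_rows(commands=[[[0,0,0.01,0,0,0,1],[0,0,0.012,0,0,0,1],[0,0,0.012,0,0,0,1]]])

```text
time: 9.05
tool_pos: [0.5464, 0.0586, 0.1302]
tcp_rot: [-3.14, 0.108, 0.0]
wrist_force: [0.3, -0.0, -5.4]
width: 0.102
grip_force: 112.8
```

```bash
python3 - <<'E'
from h import *
s=bot.read_state();print(s["wrist_force"],s["torque"],s["tool_pos"])
# mat second measure from the earlier wrist picture: rim points (800 px scale)
w=np.load("wc.npy");K,D,_,_=cam("wrist");c=(K,D,w[1],w[2])
e=onz(0,np.array([(543,240),(660,363),(560,178),(600,125),(570,310),(700,93)])*.64,.006,c)[:,:2]
A=np.c_[2*e,np.ones(len(e))];x=np.linalg.lstsq(A,(e**2).sum(1),rcond=None)[0];print("mat",x[:2],"r",np.sqrt(x[2]+x[:2]@x[:2]))
M=np.array([.540,-.3245])
for a in(1.504,1.7,1.9):
    t=M-.076*np.array([np.cos(a),np.sin(a)]);print(a,t,np.hypot(*t),rel([*t,.13],down(a,-1)))
print(s["q"])
E
```

```text
[ 0.27035095 -0.02354997 -5.44001962] [-0.4496535   0.04282549  0.00335599] [0.54637554 0.05862878 0.13015146]
mat [ 0.54483712 -0.32398228] r 0.09084036880611972
1.504 [ 0.53492725 -0.40033052] 0.668140470906059 (array([3.340e-02, 7.644e-01, 2.000e-04]), array([-2.89288981e-05,  1.68382207e-05, -5.66644437e-04]))
1.7 [ 0.54979218 -0.39986653] 0.6798269494529724 (array([5.80e-02, 7.62e-01, 2.00e-04]), array([-3.04872603e-05,  1.39496553e-05, -6.29553821e-02]))
1.9 [ 0.56457001 -0.39641881] 0.6898457531747589 (array([8.220e-02, 7.546e-01, 2.000e-04]), array([-3.18857092e-05,  1.08903212e-05, -1.26617359e-01]))
[6.15104653e-02 1.41958452e-01 1.99690582e+00 1.14999846e-04
 1.00276913e+00 1.70082142e+00]
```

Emit:
play_rows(commands=[[[0,0.01,0,0,0,0,1],[0,0.035,0,0,0,0,1],[0.005,0.075,0,0,0,0,1],[0.01,0.12,0,0,0,0,1],[0.01,0.165,0,0,0,0,1],[0.01,0.21,0,0,0,0,1],[0.015,0.255,0,0,0,0,1],[0.015,0.3,0,0,0,0,1]]])

```text
time: 9.85
tool_pos: [0.5431, -0.1241, 0.1308]
tcp_rot: [3.139, -0.108, 0.002]
wrist_force: [0.4, -0.7, -5.4]
width: 0.1
grip_force: 112.8
```

Emit:
play_rows(commands=[[[0,0.045,0,0,0,0,1],[0,0.09,0,0,0,0,1],[0.005,0.135,0,0,0,0,1],[0.005,0.18,0,0,0,0,1],[0.01,0.225,0,0,0,0,1],[0.01,0.265,0,0,0,0,1],[0.01,0.295,0,0,0,0,1],[0.015,0.315,0,0,0,0,1]]])

```text
time: 10.65
tool_pos: [0.5383, -0.3129, 0.1303]
tcp_rot: [3.139, -0.11, 0.0]
wrist_force: [0.3, 0.1, -6.3]
width: 0.104
grip_force: 112.7
```

```bash
python3 - <<'E'
from h import *
s=bot.read_state();print(s["wrist_force"],s["torque"],s["tool_pos"])
print(rel([.542-.005,-.324-.076,.1],down(1.504,-1)))
E
```

```text
[ 0.29338685  0.09512424 -6.32721732] [-0.35399842  0.0041852   0.02670963] [ 0.53827849 -0.31293804  0.13032123]
(array([0.0081, 0.1449, 0.0506]), array([ 1.26534582e-04, -5.21030426e-06, -1.09803064e-03]))
```

Emit:
play_rows(commands=[[[0.005,0.03,0,0,0,0,1],[0.008,0.07,0,0,0,0,1],[0.008,0.11,0.005,0,0,0,1],[0.008,0.135,0.015,0,0,0,1],[0.008,0.145,0.03,0,0,0,1],[0.008,0.145,0.04,0,0,0,1],[0.008,0.145,0.045,0,0,0,1],[0.008,0.145,0.045,0,0,0,1]]])

```text
time: 11.45
tool_pos: [0.5373, -0.3962, 0.1017]
tcp_rot: [-3.138, 0.106, 0.003]
wrist_force: [0.1, 0.7, -6.6]
width: 0.102
grip_force: 112.8
```

```bash
python3 - <<'E'
from h import *
s=bot.read_state();print(s["wrist_force"],s["torque"],s["tool_pos"])
a=bot.read_camera("top");b=bot.read_camera("scene")
def crop(im,x,y,w,h,k):return cv2.resize(im[y:y+h,x:x+w],None,fx=k,fy=k,interpolation=cv2.INTER_CUBIC)
cv2.imwrite("pics/c4.png",np.hstack([crop(a,290,110,130,150,3),crop(b,110,180,130,150,3)]))
E
```

```text
[ 0.10168377  0.6776958  -6.61866533] [-0.38846032  0.0611673   0.00224266] [ 0.53725506 -0.39621059  0.10170886]
```

View pics/c4.png

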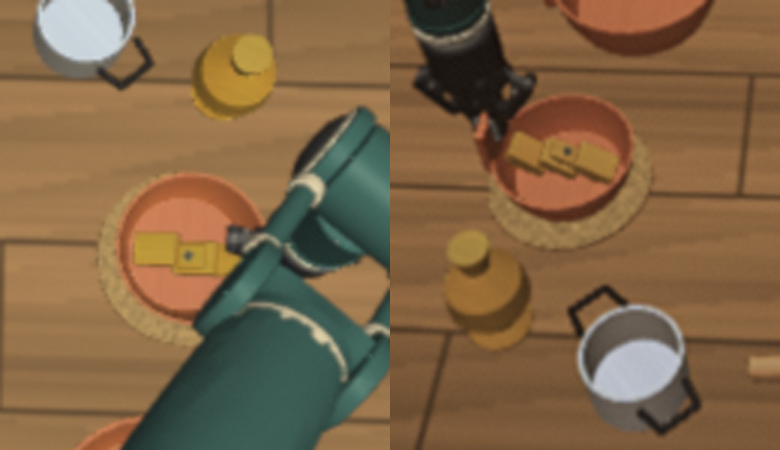

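```bash
python3 - <<'E'
from h import *
print(onz("top",[(290+193/3,110+249/3)],.066),onz("top",[(549.5*.64,306.5*.64)],.006))
# scene: dish rim L,R extremes / back
print(onz("scene",[(110+100/3,180+150/3),(110+244/3,180+150/3),(110+178/3,180+96/3),(110+172/3,180+218/3)],.066))
E
```

```text
[[ 0.54227532 -0.32168292  0.066     ]] [[ 0.54036598 -0.32460696  0.006     ]]
[[ 0.55248997 -0.3973872   0.066     ]
 [ 0.54704927 -0.24012283  0.066     ]
 [ 0.47438193 -0.32591031  0.066     ]
 [ 0.63678495 -0.30236551  0.066     ]]
```

Dish centre (0.542,-0.322), mat (0.542,-0.324): centred. Lower until it touches.

Emit:
play_rows(commands=[[[0,0,0.005,0,0,0,1],[0,0,0.01,0,0,0,1],[0,0,0.01,0,0,0,1],[0,0,0.01,0,0,0,1]]])

```text
time: 11.95
tool_pos: [0.5378, -0.3978, 0.0971]
tcp_rot: [-3.14, 0.108, 0.0]
wrist_force: [0.1, -0.1, -6.1]
width: 0.104
grip_force: 112.8
```

Emit:
play_rows(commands=[[[0,0,0.003,0,0,0,1],[0,0,0.005,0,0,0,1],[0,0,0.005,0,0,0,1],[0,0,0.005,0,0,0,1]]])

```text
time: 12.35
tool_pos: [0.5378, -0.3979, 0.094]
tcp_rot: [-3.14, 0.108, 0.0]
wrist_force: [0.4, 0.7, -6.3]
width: 0.1
grip_force: 112.8
```

Emit:
play_rows(commands=[[[0,0,0.003,0,0,0,1],[0,0,0.004,0,0,0,1],[0,0,0.004,0,0,0,1],[0,0,0.004,0,0,0,1]]])

```text
time: 12.75
tool_pos: [0.5383, -0.3986, 0.0929]
tcp_rot: [3.139, -0.108, 0.002]
wrist_force: [-2.4, -1.5, 1.4]
width: 0.103
grip_force: 114.2
```

Emit:
play_rows(commands=[[[0,0,0.001,0,0,0,1],[0,0,0.002,0,0,0,1],[0,0,0.002,0,0,0,1],[0,0,0.002,0,0,0,1]]])

```text
time: 13.15
tool_pos: [0.5384, -0.399, 0.0922]
tcp_rot: [3.138, -0.108, 0.003]
wrist_force: [-1.9, -3.6, 5.5]
width: 0.106
grip_force: 115.2
```

It rests on the mat (+5 N). Release and rise.

Emit:
play_rows(commands=[[[0,0,0,0,0,0,0.6],[0,0,0,0,0,0,0.2],[0,0,0,0,0,0,-0.2],[0,0,0,0,0,0,-0.5],[0,0,0,0,0,0,-0.5],[0,0,0,0,0,0,-0.5]]])

```text
time: 13.75
tool_pos: [0.5379, -0.3978, 0.0904]
tcp_rot: [-3.14, 0.108, 0.0]
wrist_force: [-0.7, 0.2, -0.5]
width: 0.754
grip_force: 0.0
```

Emit:
play_rows(commands=[[[0,0,-0.03,0,0,0,-0.5],[0,0,-0.08,0,0,0,-0.5],[0,0,-0.14,0,0,0,-0.5],[0,0,-0.2,0,0,0,-0.5],[0,0.07,-0.25,0,0,0,-0.5],[0,0.14,-0.25,0,0,0,-0.5],[0,0.2,-0.25,0,0,0,-0.5],[0,0.25,-0.25,0,0,0,-0.5]]])

```text
time: 14.55
tool_pos: [0.5273, -0.5496, 0.2412]
tcp_rot: [3.139, -0.109, 0.001]
wrist_force: [-0.2, -0.2, 0.2]
width: 0.754
grip_force: 0.0
```

```bash
python3 - <<'E'
from h import *
s=bot.read_state();print(s["wrist_force"],s["tool_pos"],s["width"])
a=bot.read_camera("top");b=bot.read_camera("scene")
def crop(im,x,y,w,h,k):return cv2.resize(im[y:y+h,x:x+w],None,fx=k,fy=k,interpolation=cv2.INTER_CUBIC)
cv2.imwrite("pics/c5.png",np.hstack([crop(a,290,110,130,150,3),crop(b,110,180,130,150,3)]))
E
```

```text
[-0.18206088 -0.18253516  0.20496256] [ 0.52729207 -0.54964828  0.24119994] 0.7541761610903813
```

View pics/c5.png

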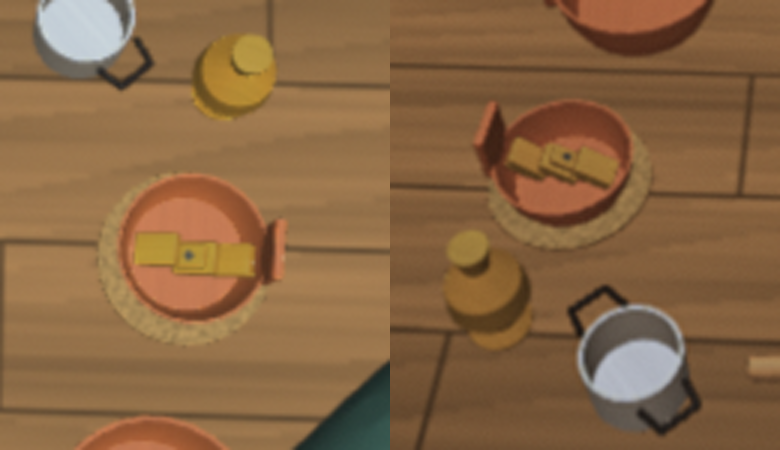

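The dish stands upright on the mat with its rim centred at about crop (194,249). The castings are at (157,248), (192,256) and (235,260), and the vase and pot have not moved.

```bash
python3 -c "
from workcell import bot
print(bot.finish_job())"
```

```text
the job is handed in; nothing more can be done
None
```

I handed the job in: the dish stands upright on the cork mat, about 2 mm off centre by camera, with all three castings in it and the gripper clear. The pads were felt at first touch and lifted about 43 mm. The hammer, vase and pot look unmoved, and the interface returned no verdict.

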